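# Fetch the beeswax puck from behind the maul and the glue bottle

### The job

Get the beeswax puck out for thread waxing: first move the maul and the glue bottle that stand in front of it in the wooden caddy onto the white board, standing upright, and only then put the puck flat in the centre of the round wooden dish. When the puck is in the dish, put the maul and the glue bottle back upright in the caddy, each on the very spot where it stood. Keep both upright all the time and leave the thread spool, the rivet tin and everything else where they are.

Things in the scene. Friction and masses are not known exactly. Their poses are not given: they have to be found in the camera images.
- maul_mid (a point): Leather maul upright on its head: white nylon head 63 mm in diameter, 68 mm high; above it a dark hardwood handle 30 mm in diameter from 75 to 206 mm above the foot (round), narrower tip up to 225 mm; 0.4 to 0.7 kg. The point is on its axis, half-way up, 112.5 mm above the underside; z up. It starts on one of the two front pads of the caddy.
- glue_bottle_mid (a point): White glue bottle standing upright: flattened oval body 32 mm thick along its own x and 50 mm wide along its own y, up to 116 mm above its foot, then a round cap 36 mm in diameter up to 144 mm; 0.08 to 0.14 kg. The point is on its axis, half-way up, 72 mm above the underside; z is up. At the start it stands on the other front pad of the caddy.
- wax_block_mid (a point): Beeswax puck, yellow, flat and round with grooves on top: 51 mm in diameter, 17 mm thick, 0.05 kg. The point is its centre, 8.5 mm above the underside; z is up. At the start it lies flat on the pad behind the maul and the glue bottle, about 10 mm from either.
- caddy: Wooden caddy, a shallow open tray 190 x 190 mm, fixed. Origin: centre of its underside, on the table; x points to its back, z up. Inner floor 12 mm up; rims 8 mm thick, tops 18 mm up (34 mm at the back). Grey pads flush with the floor at (x, y) = (-35, 45), (-35, -45) (maul and glue bottle, either way round) and (15, 0) mm (puck); things may start 4 mm off pad centre.
- white_board: White plastic board, the side area for things set aside: 282 mm along its x, 163 mm along its y, flat top 16 mm above the table, fixed. Origin: centre of its underside. It lies to the left or to the right of the caddy, and the dish on the other side.
- wax_dish: Round dark wooden dish, fixed: 136 mm across, rim 11 mm above the table, flat inner floor 6 mm above the table and about 100 mm in diameter. Origin: centre of its underside, on the table.
- thread_spool_mid (a point): Bystander, to be left alone: spool of pale thread with black flanges, 42 mm in diameter, 45 mm high, standing loose in the back right corner of the caddy. The point is its centre.
- rivet_tin_mid (a point): Bystander, to be left alone: round grey metal tin 56 mm in diameter, 29 mm high, standing loose on the white board near its far (+x) end, its centre 103 to 108 mm along the board's x. The point is its centre.
Mind the look-alikes: they are no part of the job. Leave any green, orange or purple look-alike of the part that bears glue_bottle_mid alone.

How it is judged:
By the outcome, as a careful person would: the job done as asked, in the order asked, and still so for the second after the job is handed in, with the robot touching nothing.
It also fails if it takes over 131 s, if anything falls off the work surface, if the arm or the gripper's body presses on something with over 40 N, if the wrist force passes 120 N, or if a joint passes its speed limit or range.

### The arm

A 6-joint arm with a two-finger parallel gripper is mounted at the origin on the work surface; the furniture and walls round the work are solid. World frame = base frame: x ahead of the robot, y to its left, z up, the work surface at z = 0. Lengths are in mm, angles in rad, forces in N, time in s.
With the tool pointing down it reaches from about 275 to 750 mm from the base axis. Payload 10.2 kg.
Tool frame: the origin (TCP) lies at the very end of the fingers, on their centre line; the grasp point (between the pads) lies 19 mm behind it; z points along the fingers, y is the line along which they close (so a half turn about z gives the same grasp; the last joint's range is limited). The gripper opens to 85 mm and grips with 20 to 120 N. Pads are 22 mm wide; open, the fingers measure 114 mm over their backs; the gripper's body (76 mm by 85 mm) begins 54 mm behind the grasp point. The pads swing forward as they close: fully open they stand 13 mm farther back than shut.
Start: joints at [0.939, 0.313, 1.498, -0, 1.331, -0.223], TCP at [208.705, 481.74, 231.294] pointing down, gripper open.
Joint ranges: [-2.94, 2.94], [-0.97, 2.17], [0.19, 2.56], [-1.23, 4.37], [0.02, 3.11], [-2.88, 2.88]. Speed limits (rad/s): [2.39, 2.39, 3.01, 3.14, 3.14, 3.14].

### API

Orientations are given as a unit quaternion [w, x, y, z].
In Python, from rig import ctrl gives the robot as it stands.
- The arm moves only by the shell command python3 -m inch 'ROWS' [OPENING] [FORCE]. ROWS is text: rows parted by semicolons, each of 6 numbers parted by spaces: the shift along the tool's x, y, z in mm, then the turn, a rotation vector about the tool's x, y, z in units of 6 degrees (1.0 is 6 degrees). A call has exactly 10 rows; each row shifts and turns the commanded pose from where the row before left it, along the tool's axes as they then stand; what a row does not reach is not made up. A row lasts 1/12 s, in which the tool goes at most 41.7 mm and 7.16 degrees, less where a joint would pass 70% of its speed; a pose out of reach is approached as far as the arm can. A call with a gripper value outside its range is refused whole. OPENING is the opening, from 0 (shut) to 1 (fully open), set as the call begins (- or left out, the last holds). The fingers move at their own pace and stop on an object; FORCE is the grip in N (left out, the last holds). Time passes only in rows, so rows that do not move let the fingers close, or fill a call up. It gives the time, the measured TCP pose, the force, the opening and the grip force at its end, in the units of the state.
- ctrl.sense(): the state, without advancing time (a new reading comes with each control period).
- ctrl.capture(name): name is "scene" or "top" or "wrist"; returns a dict with "image" (420x560x3 uint8, red, green, blue), "intrinsics" (3x3 intrinsics, pixels), "rvec" (rotation vector, rad) and "tvec" (3), from world to camera coordinates, as OpenCV has them. Camera axes: x right, y down, z forward; pixel columns grow to the right and rows downward; lengths in mm; the calibration is good to about 2 mm. A picture is of the moment at which its call begins. There is no depth.
- ctrl.finish_job(): hands the job in; it is judged then, once.
The state is a dict: "time_s": time; "joints": joint angles; "dq": joint speeds; "tau": joint torques, N m; "eef_pos": TCP position; "ee_rot": TCP orientation; "force": force on the tool from outside, world axes, zero at the start; "wrist_torque": the same for the moment, N m; "grip_width": opening from 0.0 (shut) to 1.0 (fully open); "grip_force": force on a finger pad.
Only numpy, scipy, OpenCV 4.12 (cv2) and the standard library are available. Lean on these libraries where they do the work, as an engineer would, in place of code of your own. Each camera call takes 0.05 s, during which the arm holds its last target. There are 200 camera calls.

## Working session

There is one attempt and no reset: what is moved stays moved. The work goes in short steps, Python scripts to look and compute and a shell command to move; the robot and the scene stay as the last step left them, time stands still between calls to the robot, and variables do not carry over. Pictures are saved under pics/ and viewed, at most 14 in all, crops included, and the job is handed in when it is done.

```bash
mkdir -p pics; ls
cat > h.py <<'E'
from rig import ctrl
import cv2, numpy as np
from scipy.spatial.transform import Rotation as R
def shot(cam,name):
    c=ctrl.capture(cam); cv2.imwrite(f'pics/{name}.png',c['image'][:,:,::-1])
    np.savez(f'pics/{name}.npz',**c); return c
def px2w(name,u,v,z):
    c=np.load(f'pics/{name}.npz'); Rm=cv2.Rodrigues(c['rvec'])[0]; t=c['tvec'].ravel()
    d=Rm.T@np.linalg.inv(c['intrinsics'])@np.array([u,v,1.]); o=-Rm.T@t
    return o+d*(z-o[2])/d[2]
def w2px(name,p):
    c=np.load(f'pics/{name}.npz')
    return cv2.projectPoints(np.array(p,float).reshape(-1,1,3),c['rvec'],c['tvec'],c['intrinsics'],None)[0].reshape(-1,2)
E
python3 - <<'E'
from h import *
for n in('scene','top'): shot(n,n+'0')
print(ctrl.sense())
E
```

```text
pics
{'time_s': 0.1, 'joints': array([ 9.38590822e-01,  3.13396795e-01,  1.49832928e+00,  2.02173349e-05,
        1.33101630e+00, -2.23366410e-01]), 'dq': array([ 0.00074319, -0.00178033, -0.00171206,  0.00049176, -0.00174681,
        0.00108024]), 'tau': array([ 2.46513409e-03, -4.12892175e+01, -2.60143930e+01, -2.57050051e-04,
        2.94801772e-03, -7.44061026e-06]), 'eef_pos': array([208.56734327, 481.55272223, 230.80288563]), 'ee_rot': array([-2.47418404e-04,  2.03001150e-01,  9.79178330e-01, -5.18984690e-04]), 'force': array([-0.26545746,  0.18530202, -0.41472558]), 'wrist_torque': array([-0.02048661, -0.02468063,  0.00538513]), 'grip_force': 0.0, 'grip_width': 1.0024978187245437}
```

View pics/scene0.png

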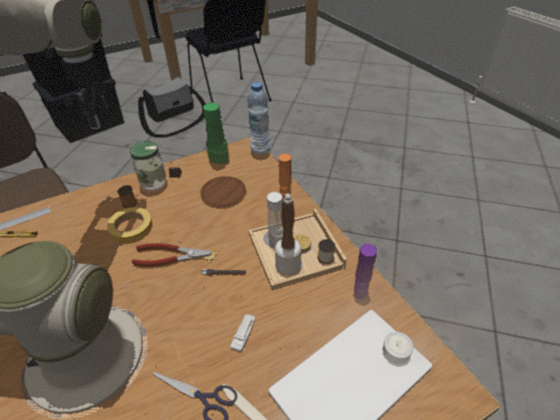

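View pics/top0.png

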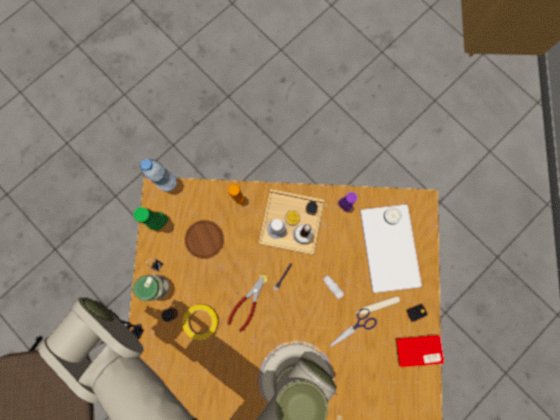

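Scene view: the white-capped glue bottle stands at about (275,215) and the maul at (288,245), both in the caddy. The green (216,135), orange (285,172) and purple (365,270) bottles are look-alikes outside it. The puck is at (303,243), the dish at (223,191), and the board with the tin at lower right. I'll check this in one enlarged crop.

Run:
```python
from h import *
a=cv2.imread('pics/top0.png')[180:260,180:430]; b=cv2.imread('pics/scene0.png')[180:300,230:430]
a=cv2.resize(a,None,fx=3.2,fy=3.2,interpolation=3); b=cv2.resize(b,None,fx=2.8,fy=2.8,interpolation=3)
o=np.zeros((a.shape[0]+b.shape[0],800,3),np.uint8); o[:a.shape[0],:a.shape[1]]=a; o[a.shape[0]:,:b.shape[1]]=b
cv2.imwrite('pics/c1.png',o); print(o.shape)
```

```text
(592, 800, 3)
```

View pics/c1.png

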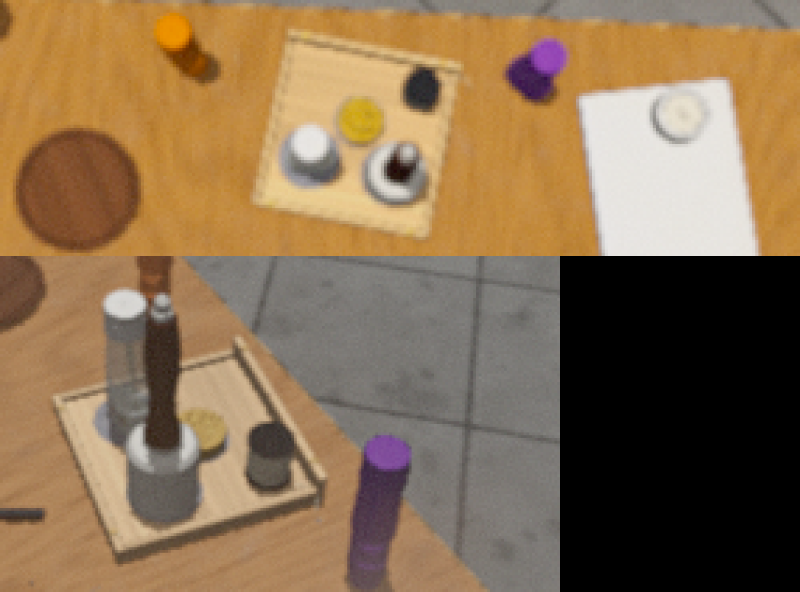

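```bash
cat >> h.py <<'E'
def C(x,y): return ((x+.5)/3.2-.5+180,(y+.5)/3.2-.5+180)
E
python3 - <<'E'
from h import *
np.set_printoptions(precision=1,suppress=True)
P=lambda x,y,z:px2w('top0',*C(x,y),z)[:2]
for n,x,y,z in [('BL',289,31,34),('BR',462,66,34),('FL',253,205,18),('FR',427,237,18),('dishL',16,189,11),('dishR',141,189,11),('dishT',78,128,11),('dishB',78,250,11),('puck',361,121,29),('cap',308,142,156),('maultip',408,152,237),('spool',422,89,57),('tin',681,115,45),('boardTL',579,96,16),('boardTR',730,79,16),('purple',551,57,130),('orange',174,33,130)]: print(n,P(x,y,z))
for u,v in [(373,291),(420,288)]: print('board',px2w('top0',u,v,16)[:2])
c=np.load('pics/top0.npz');Rm=cv2.Rodrigues(c['rvec'])[0];print(-Rm.T@c['tvec'].ravel(), c['intrinsics'][0,0])
E
```

```text
BL [625.2  98.2]
BR [590.7 -87.4]
FL [439.3 132.5]
FR [408.9 -52.3]
dishL [452.2 386. ]
dishR [454.7 252.9]
dishT [519.1 323.2]
dishB [388.7 316.8]
puck [529.9  19.6]
cap [489.6  74.8]
maultip [471.7 -14.8]
spool [560.8 -42.8]
tin [ 540.5 -317.3]
boardTL [ 563.7 -216.1]
boardTR [ 585.6 -380.4]
purple [ 582.5 -164.1]
orange [599.4 209.9]
board [ 288.4 -253.6]
board [ 301.1 -411.7]
[ 335.9   68.6 1323.7] 384.4839821131868
```

Confirmed: the white-capped bottle on the left pad is the real glue bottle and the maul is on the right pad. Caddy is at about (516,23) with yaw -10.7°. I'll move over the maul first.

```bash
cat >> h.py <<'E'
def to(x,y,z,yaw=-10.7):
    s=ctrl.sense(); q=s['ee_rot']; Rt=R.from_quat([*q[1:],q[0]]); a=np.radians(yaw)
    ty=np.array([np.cos(a),np.sin(a),0]); tz=np.array([0,0,-1.]); G=R.from_matrix(np.column_stack([np.cross(ty,tz),ty,tz]))
    rv=(Rt.inv()*G).as_rotvec(degrees=True)/6
    print('t',round(s['time_s'],1),'pos',s['eef_pos'].round(1),'F',s['force'].round(1),'w',round(s['grip_width'],3),round(s['grip_force'],1),
     '\n shift',(Rt.inv().apply(np.array([x,y,z])-s['eef_pos'])).round(1),'turn',rv.round(2),'shift after turn',(G.inv().apply(np.array([x,y,z])-s['eef_pos'])).round(1))
E
python3 -m inch '0 0 -10 0 0 1.18;0 0 -10 0 0 1.18;0 0 -10 0 0 1.18;0 0 -10 0 0 1.18;0 0 -10 0 0 1.18;0 0 -10 0 0 1.18;0 0 -10 0 0 1.18;0 0 -10 0 0 1.18;0 0 -10 0 0 1.18;0 0 -10 0 0 1.18'
python3 -c "
from h import *
to(475,-15,330)"
```

```text
time_s: 0.93
eef_pos: [208.6, 481.6, 331.4]
ee_rot: [0.0, 0.735, 0.678, -0.0]
force: [-1.4, 0.8, 0.5]
grip_width: 1.003
grip_force: 0.0
t 0.9 pos [208.6 481.6 331.4] F [-1.4  0.8  0.5] w 1.003 0.0 
 shift [-473.8  305.1    1.6] turn [-0.    0.01  1.02] shift after turn [-438.5  353.9    1.4]
```

```bash
python3 -m inch '0 0 0 0 0 1.02;-31.3 25.3 0 0 0 0;-31.3 25.3 0 0 0 0;-31.3 25.3 0 0 0 0;-31.3 25.3 0 0 0 0;-31.3 25.3 0 0 0 0;-31.3 25.3 0 0 0 0;-31.3 25.3 0 0 0 0;-31.3 25.3 0 0 0 0;-31.3 25.3 0 0 0 0' >/dev/null
python3 -m inch '-31.3 25.3 0 0 0 0;-31.3 25.3 0 0 0 0;-31.3 25.3 0 0 0 0;-31.3 25.3 0 0 0 0;-31.3 25.3 0 0 0 0;0 0 0 0 0 0;0 0 0 0 0 0;0 0 0 0 0 0;0 0 0 0 0 0;0 0 0 0 0 0' >/dev/null
python3 -c "
from h import *
to(473,-15,330)
c=shot('wrist','w1');Rm=cv2.Rodrigues(c['rvec'])[0];print(-Rm.T@c['tvec'].ravel(),Rm[2],c['intrinsics'][0,0])
print(w2px('w1',[[473,-15,237],[490,74,156],[531,20,29],[561,-43,57],[473,-15,12],[490,74,12]]))"
```

```text
t 2.6 pos [478.1 -11.9 331.6] F [ 0.6  0.7 -0.5] w 0.998 0.0 
 shift [-4.  -4.5  1.6] turn [ 0.   -0.    0.08] shift after turn [-4.  -4.4  1.6]
[492.40833871  69.71056802 474.38534975] [-0.05530213 -0.31691077 -0.94684172] 293.4228834020077
[[276.24486408 215.40160509]
 [277.65874566 105.01811968]
 [312.34039886 138.82771054]
 [341.00298702 180.47706125]
 [278.29554998 166.69724193]
 [278.6172407  106.23954564]]
```

View pics/w1.png

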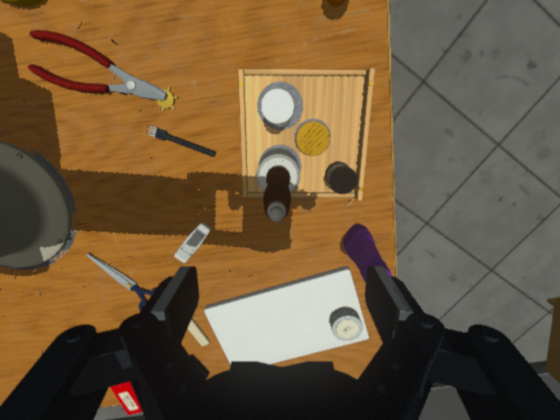

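Wrist view: bottle cap at (279,105), puck (312,138), maul tip (277,212), spool (342,179), all close to the predictions. I'll read them more exactly in a crop.

```bash
python3 -c "
from h import *
a=cv2.imread('pics/w1.png')[65:225,230:390]; cv2.imwrite('pics/c2.png',cv2.resize(a,(592,592),interpolation=3))"
```

```text
(no output)
```

View pics/c2.png

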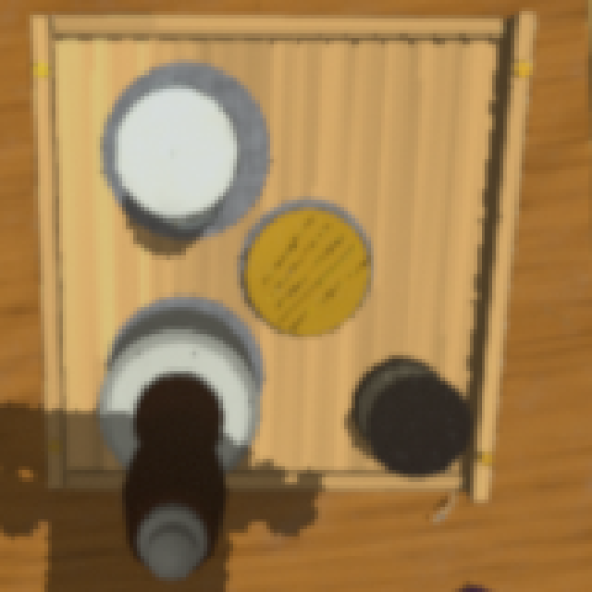

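Run:
```python
from h import *
np.set_printoptions(precision=1,suppress=True)
P=lambda x,y,z:px2w('w1',(x+.5)/3.7-.5+230,(y+.5)/3.7-.5+65,z)[:2]
for n,x,y,z in [('cap',177,151,156),('tip',173,546,237),('headtop',180,402,80),('puck',307,270,29),('FL',33,16,18),('FR',55,490,18),('BL',535,13,34),('BR',490,500,34),('pad glue',187,151,12),('pad maul',181,382,12)]: print(n,P(x,y,z))
```

```text
cap [489.7  73.6]
tip [473.7 -12.2]
headtop [474.2 -11.4]
puck [531.6  21.7]
FL [443.4 133. ]
FR [410.3 -52.8]
BL [627.4  98.7]
BR [593.8 -86. ]
pad glue [492.5  74.7]
pad maul [473.1 -16.9]
```

```bash
python3 -m inch '-1.2 -4.2 15 0 0 0.08;0 0 20 0 0 0;0 0 20 0 0 0;0 0 20 0 0 0;0 0 20 0 0 0;0 0 20 0 0 0;0 0 20 0 0 0;0 0 18 0 0 0;0 0 0 0 0 0;0 0 0 0 0 0'
python3 -c "
from h import *
to(473.7,-12.3,178)
a=shot('wrist','w2')['image'][60:420,100:460,::-1];b=shot('scene','s2')['image'][120:300,220:400,::-1]
cv2.imwrite('pics/c3.png',np.hstack([a,cv2.resize(b,(360,360),interpolation=3)]))"
```

```text
time_s: 3.48
eef_pos: [473.9, -12.8, 178.5]
ee_rot: [-0.0, 0.77, 0.638, -0.0]
force: [-0.0, -0.8, 1.2]
grip_width: 1.001
grip_force: 0.0
t 3.5 pos [473.9 -12.8 178.5] F [-0.  -0.8  1.2] w 1.001 0.0 
 shift [ 0.5 -0.3  0.5] turn [-0.01 -0.   -0.01] shift after turn [ 0.5 -0.3  0.5]
```

View pics/c3.png

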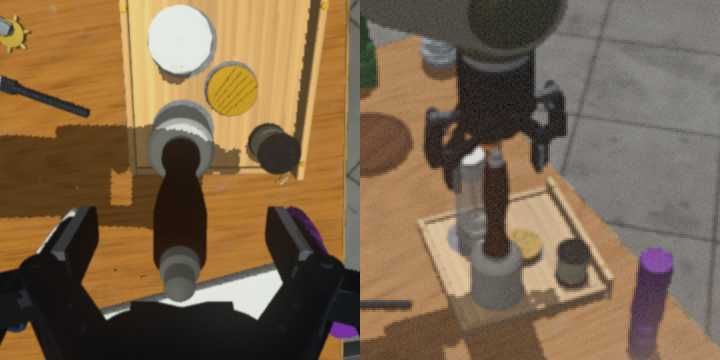

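The handle is centred between the open fingers, clear of the palm. Closing.

```bash
python3 -m inch '0 0 0 0 0 0;0 0 0 0 0 0;0 0 0 0 0 0;0 0 0 0 0 0;0 0 0 0 0 0;0 0 0 0 0 0;0 0 0 0 0 0;0 0 0 0 0 0;0 0 0 0 0 0;0 0 0 0 0 0' 0 60
python3 -m inch '0 0 -1 0 0 0;0 0 -1 0 0 0;0 0 -2 0 0 0;0 0 -4 0 0 0;0 0 -6 0 0 0;0 0 -8 0 0 0;0 0 -8 0 0 0;0 0 -6 0 0 0;0 0 -4 0 0 0;0 0 0 0 0 0'
python3 -c "
from h import *
to(454.6,-313,222)"
```

```text
time_s: 4.42
eef_pos: [474.0, -13.4, 178.9]
ee_rot: [0.0, 0.771, 0.637, -0.0]
force: [-2.2, 0.6, 6.6]
grip_width: 0.293
grip_force: 58.7
time_s: 5.25
eef_pos: [474.5, -13.4, 219.4]
ee_rot: [0.001, 0.771, 0.637, 0.001]
force: [0.6, 0.0, -6.0]
grip_width: 0.29
grip_force: 59.4
t 5.2 pos [474.5 -13.4 219.4] F [ 0.6  0.  -6. ] w 0.29 59.4 
 shift [-298.    36.7   -2.5] turn [ 0.02  0.   -0.02] shift after turn [-298.    36.1   -2.6]
```

```bash
python3 -m inch '-6 0.7 0 0 0 0;-14 1.8 0 0 0 0;-22 2.8 0 0 0 0;-26 3.3 0 0 0 0;-26 3.3 0 0 0 0;-26 3.3 0 0 0 0;-26 3.3 0 0 0 0;-26 3.3 0 0 0 0;-26 3.3 0 0 0 0;-26 3.3 0 0 0 0'
python3 -m inch '-26 3 0 0 0 0;-22 2.5 0 0 0 0;-16 2 0 0 0 0;-9 1 0 0 0 0;-3 0 0 0 0 0;0 0 0 0 0 0;0 0 0 0 0 0;0 0 5 0 0 0;0 0 10 0 0 0;0 0 10 0 0 0'
python3 -c "
from h import *
to(454.6,-313,183.0)
shot('scene','s3')"
```

```text
time_s: 6.08
eef_pos: [459.3, -240.3, 217.7]
ee_rot: [-0.001, 0.771, 0.637, -0.0]
force: [0.3, -1.0, -6.8]
grip_width: 0.292
grip_force: 59.4
time_s: 6.92
eef_pos: [454.2, -314.3, 192.4]
ee_rot: [0.0, 0.77, 0.638, 0.0]
force: [0.2, -0.9, -6.7]
grip_width: 0.292
grip_force: 59.4
t 6.9 pos [ 454.2 -314.3  192.4] F [ 0.2 -0.9 -6.7] w 0.292 59.4 
 shift [1.4 0.2 9.4] turn [ 0.    0.   -0.01] shift after turn [1.4 0.2 9.4]
```

View pics/s3.png

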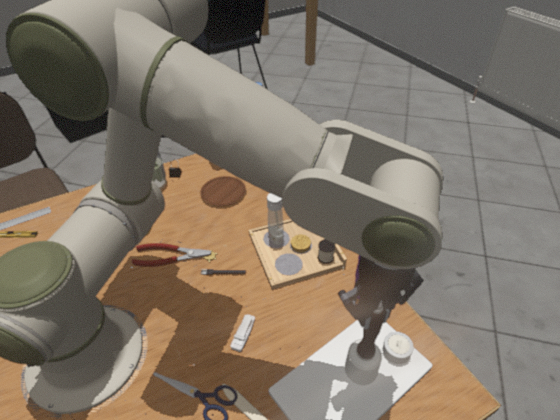

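The maul hangs upright over the board at (363,360), clear of the tin at (398,347). Lowering it.

```bash
python3 -m inch '0 0 3 0 0 0;0 0 2.5 0 0 0;0 0 1 0 0 0;0 0 0.8 0 0 0;0 0 0.6 0 0 0;0 0 0.6 0 0 0;0 0 0.4 0 0 0;0 0 0 0 0 0;0 0 0 0 0 0;0 0 0 0 0 0'
```

```text
time_s: 7.8
eef_pos: [454.1, -315.0, 184.5]
ee_rot: [0.0, 0.771, 0.637, -0.0]
force: [-0.3, -0.6, -7.4]
grip_width: 0.293
grip_force: 60.1
```

```bash
python3 -m inch '0 0 0.5 0 0 0;0 0 0.5 0 0 0;0 0 0.3 0 0 0;0 0 0.3 0 0 0;0 0 0 0 0 0;0 0 0 0 0 0;0 0 0 0 0 0;0 0 0 0 0 0;0 0 0 0 0 0;0 0 0 0 0 0'
```

```text
time_s: 8.63
eef_pos: [454.0, -314.9, 182.8]
ee_rot: [-0.0, 0.771, 0.637, 0.0]
force: [-0.0, -0.7, -6.5]
grip_width: 0.292
grip_force: 60.1
```

```bash
python3 -m inch '0 0 0.4 0 0 0;0 0 0.4 0 0 0;0 0 0.3 0 0 0;0 0 0 0 0 0;0 0 0 0 0 0;0 0 0 0 0 0;0 0 0 0 0 0;0 0 0 0 0 0;0 0 0 0 0 0;0 0 0 0 0 0'
```

```text
time_s: 9.47
eef_pos: [454.2, -315.2, 182.4]
ee_rot: [0.001, 0.771, 0.637, 0.0]
force: [-1.7, 1.7, 6.1]
grip_width: 0.293
grip_force: 61.5
```

```bash
python3 -m inch '0 0 0 0 0 0;0 0 0 0 0 0;0 0 0 0 0 0;0 0 0 0 0 0;0 0 0 0 0 0;0 0 0 0 0 0;0 0 -4 0 0 0;0 0 -10 0 0 0;0 0 -20 0 0 0;0 0 -30 0 0 0' 1
python3 -m inch '0 0 -30 0 0 0;0 0 -10 0 0 0;0 0 0 0 0 0;20 0 0 0 0 0;35 0 0 0 0 0;40 0 0 0 0 0;40 0 0 0 0 0;40 0 0 0 0 0;40 0 0 0 0 0;40 0 0 0 0 0'
python3 -c "
from h import *
to(489.7,73.6,290)"
```

```text
time_s: 10.3
eef_pos: [453.5, -314.4, 245.4]
ee_rot: [-0.002, 0.771, 0.637, -0.0]
force: [-0.5, -0.1, -0.1]
grip_width: 1.003
grip_force: 0.0
time_s: 11.13
eef_pos: [501.5, -62.4, 284.6]
ee_rot: [-0.001, 0.771, 0.637, -0.0]
force: [0.1, -0.5, 0.5]
grip_width: 1.003
grip_force: 0.0
t 11.1 pos [501.5 -62.4 284.6] F [ 0.1 -0.5  0.5] w 1.003 0.0 
 shift [131.4 -37.2  -5.3] turn [-0.02 -0.   -0.02] shift after turn [131.5 -36.8  -5.4]
```

```bash
python3 -m inch '25 -7 0 0 0 0;30 -9 0 0 0 0;30 -9 0 0 0 0;25 -7 0 0 0 0;14 -4 0 0 0 0;6 -1 0 0 0 0;0 0 0 0 0 0;0 0 0 0 0 0;0 0 0 0 0 0;0 0 0 0 0 0'
python3 -c "
from h import *
to(489.7,73.6,129)
a=shot('wrist','w4')['image'][100:340,160:420,::-1];b=shot('scene','s4')['image'][180:300,230:350,::-1]
c=np.load('pics/w4.npz')
print(w2px('w4',[[489.7,73.6,156],[489.7,73.6,12]])-[160,100])
cv2.imwrite('pics/c4.png',np.hstack([cv2.resize(a,(433,400),interpolation=3),cv2.resize(b,(360,400),interpolation=3)]))"
```

```text
time_s: 11.97
eef_pos: [490.1, 69.2, 285.4]
ee_rot: [-0.0, 0.771, 0.637, -0.0]
force: [0.2, -0.4, 0.1]
grip_width: 1.001
grip_force: 0.0
t 12.0 pos [490.1  69.2 285.4] F [ 0.2 -0.4  0.1] w 1.001 0.0 
 shift [  4.3  -1.2 156.4] turn [-0.    0.   -0.03] shift after turn [  4.2  -1.2 156.4]
[[120.18247659  94.91654856]
 [120.4442587   66.94180627]]
```

View pics/c4.png

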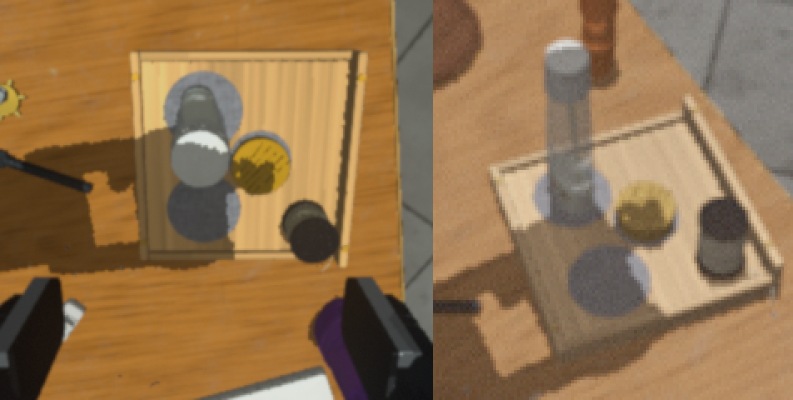

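Cap at (200,158) in the crop, matching the prediction. The bottle is thin along the closing direction. Descending and gripping the cap.

```bash
python3 -m inch '4.2 -1.2 10 0 0 0;0 0 20 0 0 0;0 0 25 0 0 0;0 0 25 0 0 0;0 0 25 0 0 0;0 0 22 0 0 0;0 0 16 0 0 0;0 0 9 0 0 0;0 0 3.4 0 0 0;0 0 0 0 0 0'
python3 -m inch '0 0 0 0 0 0;0 0 0 0 0 0;0 0 0 0 0 0;0 0 0 0 0 0;0 0 0 0 0 0;0 0 0 0 0 0;0 0 0 0 0 0;0 0 0 0 0 0;0 0 0 0 0 0;0 0 0 0 0 0' 0 40
```

```text
time_s: 12.9
eef_pos: [489.4, 74.5, 129.9]
ee_rot: [-0.0, 0.771, 0.637, -0.0]
force: [0.4, -0.4, -0.9]
grip_width: 0.999
grip_force: 0.0
time_s: 13.73
eef_pos: [490.0, 74.5, 131.0]
ee_rot: [0.0, 0.771, 0.637, 0.0]
force: [-2.2, 0.8, 7.0]
grip_width: 0.414
grip_force: 39.9
```

```bash
python3 -m inch '0 0 -1 0 0 0;0 0 -1 0 0 0;0 0 -2 0 0 0;0 0 -5 0 0 0;0 0 -8 0 0 0;0 0 -8 0 0 0;0 0 -8 0 0 0;0 0 -6 0 0 0;0 0 -4 0 0 0;0 0 0 0 0 0'
python3 -c "
from h import *
to(353,-327,174)"
```

```text
time_s: 14.57
eef_pos: [490.0, 74.5, 174.3]
ee_rot: [0.001, 0.771, 0.637, 0.001]
force: [0.6, 0.3, -1.6]
grip_width: 0.412
grip_force: 40.0
t 14.6 pos [490.   74.5 174.3] F [ 0.6  0.3 -1.6] w 0.412 40.0 
 shift [-4.201e+02 -5.920e+01  2.000e-01] turn [ 0.02 -0.   -0.02] shift after turn [-4.199e+02 -6.010e+01  3.000e-01]
```

```bash
python3 -m inch '-8 -1.1 0 0 0 0;-18 -2.5 0 0 0 0;-28 -4 0 0 0 0;-34 -4.8 0 0 0 0;-34 -4.8 0 0 0 0;-34 -4.8 0 0 0 0;-34 -4.8 0 0 0 0;-34 -4.8 0 0 0 0;-34 -4.8 0 0 0 0;-34 -4.8 0 0 0 0' >/dev/null
python3 -m inch '-34 -4.8 0 0 0 0;-34 -4.8 0 0 0 0;-28 -4 0 0 0 0;-18 -2.6 0 0 0 0;-10 -1.4 0 0 0 0;-4 -0.6 0 0 0 0;0 0 0 0 0 0;0 0 6 0 0 0;0 0 12 0 0 0;0 0 10 0 0 0' >/dev/null
python3 -c "
from h import *
to(353,-327,134.5)
shot('scene','s5')"
```

```text
t 16.2 pos [ 352.7 -325.7  144.5] F [-0.3  0.2 -2. ] w 0.412 40.0 
 shift [-1.2  0.5 10. ] turn [-0.   -0.   -0.01] shift after turn [-1.2  0.5 10. ]
```

View pics/s5.png

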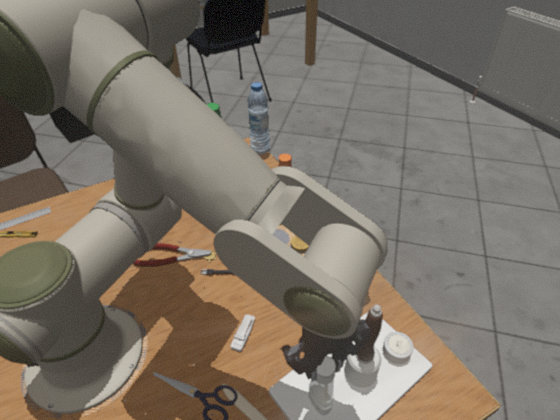

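The bottle is upright over the board at (322,390). The maul stands at (365,350). Lowering.

```bash
python3 -m inch '0 0 3 0 0 0;0 0 3 0 0 0;0 0 1.5 0 0 0;0 0 1 0 0 0;0 0 0.7 0 0 0;0 0 0.5 0 0 0;0 0 0 0 0 0;0 0 0 0 0 0;0 0 0 0 0 0;0 0 0 0 0 0'
python3 -m inch '0 0 0.4 0 0 0;0 0 0.4 0 0 0;0 0 0.4 0 0 0;0 0 0 0 0 0;0 0 0 0 0 0;0 0 0 0 0 0;0 0 0 0 0 0;0 0 0 0 0 0;0 0 0 0 0 0;0 0 0 0 0 0'
```

```text
time_s: 17.12
eef_pos: [352.4, -326.9, 135.7]
ee_rot: [0.0, 0.771, 0.637, 0.0]
force: [-0.6, -0.4, -1.0]
grip_width: 0.415
grip_force: 40.1
time_s: 17.95
eef_pos: [352.4, -326.9, 134.5]
ee_rot: [0.0, 0.771, 0.637, -0.0]
force: [-1.4, 1.0, 3.2]
grip_width: 0.412
grip_force: 40.4
```

```bash
python3 -m inch '0 0 0 0 0 0;0 0 0 0 0 0;0 0 0 0 0 0;0 0 0 0 0 0;0 0 0 0 0 0;0 0 0 0 0 0;0 0 -6 0 0 0;0 0 -18 0 0 0;0 0 -28 0 0 0;0 0 -36 0 0 0' 1
python3 -m inch '10 0 -10 0 0 0;30 0 0 0 0 0;40 0 0 0 0 0;36 12 0 0 0 0;36 14 0 0 0 0;36 14 0 0 0 0;36 14 0 0 0 0;36 14 0 0 0 0;36 14 0 0 0 0;30 10 0 0 0 0'
python3 -c "
from h import *
to(531.6,21.2,200)"
```

```text
time_s: 18.78
eef_pos: [351.9, -326.1, 222.5]
ee_rot: [-0.002, 0.771, 0.637, 0.0]
force: [0.9, -0.1, -0.1]
grip_width: 1.003
grip_force: 0.0
time_s: 19.62
eef_pos: [504.8, -21.3, 232.6]
ee_rot: [0.0, 0.77, 0.638, 0.0]
force: [-0.2, -1.1, -0.4]
grip_width: 0.994
grip_force: 0.0
t 19.6 pos [504.8 -21.3 232.6] F [-0.2 -1.1 -0.4] w 0.994 0.0 
 shift [46.8 18.4 32.6] turn [ 0.   -0.   -0.01] shift after turn [46.8 18.4 32.6]
```

```bash
python3 -m inch '20 8 10 0 0 0;14 6 20 0 0 0;8 3 25 0 0 0;4.8 1.4 25 0 0 0;0 0 25 0 0 0;0 0 20 0 0 0;0 0 15 0 0 0;0 0 0 0 0 0;0 0 0 0 0 0;0 0 0 0 0 0' 0.78
python3 -c "
from h import *
to(531.6,21.2,20)
a=shot('wrist','w6')['image'][:,:,::-1];shot('scene','s6'); cv2.imwrite('pics/c6.png',a[60:420,80:480])
print(w2px('w6',[[531.6,21.2,29]])-[80,60])"
```

```text
time_s: 20.45
eef_pos: [531.4, 18.5, 93.6]
ee_rot: [0.001, 0.771, 0.637, 0.001]
force: [0.2, 0.9, -0.1]
grip_width: 0.783
grip_force: 0.0
t 20.4 pos [531.4  18.5  93.6] F [ 0.2  0.9 -0.1] w 0.783 0.0 
 shift [ 2.7 -0.4 73.6] turn [ 0.02  0.   -0.02] shift after turn [ 2.7 -0.3 73.6]
[[201.01558671 160.73668847]]
```

View pics/c6.png

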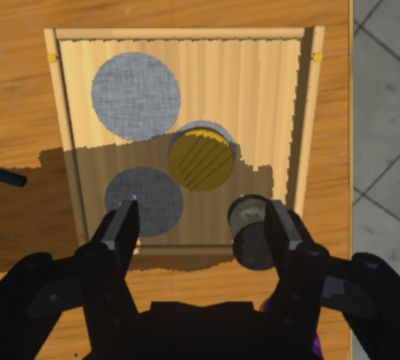

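The puck's top is at (201,160) in the crop, as predicted, and the fingers are aligned. Descending.

```bash
python3 -m inch '2.2 -0.3 10 0 0 0;0 0 16 0 0 0;0 0 16 0 0 0;0 0 14 0 0 0;0 0 8 0 0 0;0 0 5 0 0 0;0 0 3 0 0 0;0 0 2 0 0 0;0 0 0 0 0 0;0 0 0 0 0 0' 0.74
python3 -m inch '0 0 2 0 0 0;0 0 2 0 0 0;0 0 2 0 0 0;0 0 1.5 0 0 0;0 0 1 0 0 0;0 0 0 0 0 0;0 0 0 0 0 0;0 0 0 0 0 0;0 0 0 0 0 0;0 0 0 0 0 0'
```

```text
time_s: 21.38
eef_pos: [531.2, 20.8, 18.9]
ee_rot: [0.0, 0.771, 0.637, 0.0]
force: [0.5, 0.6, 1.1]
grip_width: 0.74
grip_force: 0.0
time_s: 22.22
eef_pos: [531.0, 20.8, 10.0]
ee_rot: [0.0, 0.771, 0.637, 0.0]
force: [0.2, -0.1, 0.3]
grip_width: 0.744
grip_force: 0.0
```

No contact with the floor, as expected. Closing.

```bash
python3 -m inch '0 0 0 0 0 0;0 0 0 0 0 0;0 0 0 0 0 0;0 0 0 0 0 0;0 0 0 0 0 0;0 0 0 0 0 0;0 0 0 0 0 0;0 0 0 0 0 0;0 0 0 0 0 0;0 0 0 0 0 0' 0 35
python3 -m inch '0 0 -1 0 0 0;0 0 -2 0 0 0;0 0 -5 0 0 0;0 0 -10 0 0 0;0 0 -12 0 0 0;0 0 -12 0 0 0;0 0 -12 0 0 0;0 0 -6 0 0 0;0 0 0 0 0 0;0 0 0 0 0 0'
python3 -c "
from h import *
to(453.5,319.5,70)
a=shot('wrist','w7')['image'][:,:,::-1];b=shot('scene','s7')['image'][150:300,180:360,::-1]; cv2.imwrite('pics/c7.png',np.hstack([a[60:420,80:480],cv2.resize(b,(400,360),interpolation=3)]))"
```

```text
time_s: 23.05
eef_pos: [531.1, 20.8, 10.2]
ee_rot: [0.0, 0.771, 0.637, 0.0]
force: [-1.7, 0.7, 5.9]
grip_width: 0.579
grip_force: 36.4
time_s: 23.88
eef_pos: [530.9, 20.8, 70.1]
ee_rot: [0.0, 0.771, 0.637, 0.0]
force: [0.6, -0.6, -0.6]
grip_width: 0.582
grip_force: 36.3
t 23.9 pos [530.9  20.8  70.1] F [ 0.6 -0.6 -0.6] w 0.582 36.3 
 shift [ 278.9 -132.2    0. ] turn [ 0.    0.   -0.02] shift after turn [ 2.791e+02 -1.316e+02  1.000e-01]
```

View pics/c7.png

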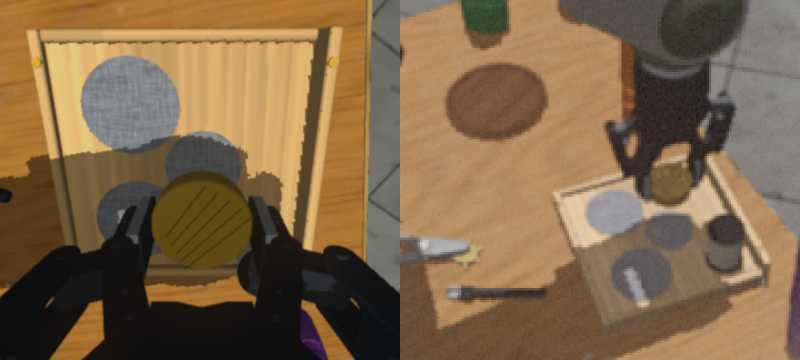

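The puck is held level between the fingers. Moving to the dish.

```bash
python3 -m inch '8 -4 0 0 0 0;20 -9 0 0 0 0;28 -13 0 0 0 0;33 -16 0 0 0 0;34 -16 0 0 0 0;34 -16 0 0 0 0;34 -16 0 0 0 0;34 -16 0 0 0 0;26 -12 0 0 0 0;16 -8 0 0 0 0' >/dev/null
python3 -m inch '8 -4 0 0 0 0;4 -2 0 0 0 0;0 0 5 0 0 0;0 0 10 0 0 0;0 0 8 0 0 0;0 0 3 0 0 0;0 0 0 0 0 0;0 0 0 0 0 0;0 0 0 0 0 0;0 0 0 0 0 0' >/dev/null
python3 -c "
from h import *
to(453.5,319.5,4.5)
a=shot('wrist','w8')['image'][:,:,::-1]; cv2.imwrite('pics/c8.png',cv2.resize(a[100:400,80:480],(800,600),interpolation=3))"
```

```text
t 25.6 pos [454.  319.6  44.2] F [ 0.2 -0.3  0.3] w 0.582 36.3 
 shift [-0.2 -0.5 39.7] turn [ 0.01 -0.   -0.02] shift after turn [-0.2 -0.5 39.7]
```

View pics/c8.png

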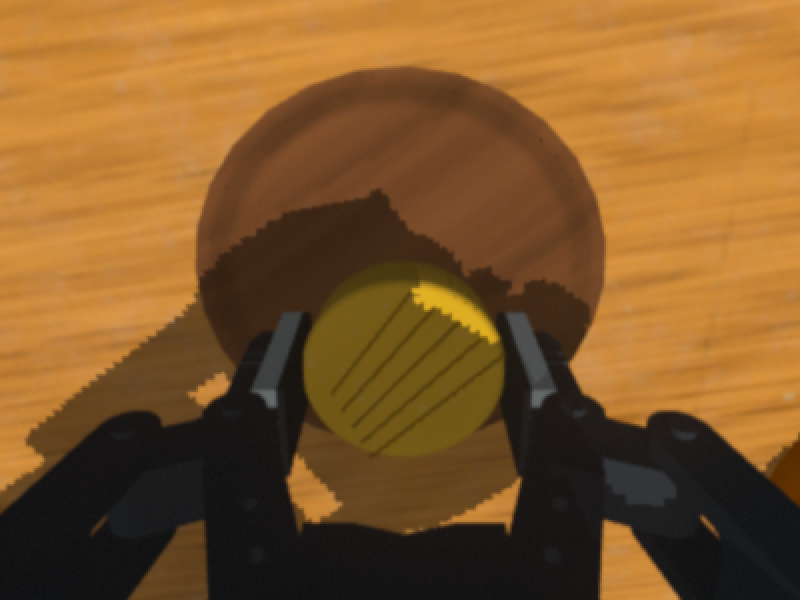

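Run:
```python
from h import *
from scipy.optimize import least_squares
np.set_printoptions(precision=1,suppress=True)
P=lambda x,y,z:px2w('w8',(x+.5)/2-.5+80,(y+.5)/2-.5+100,z)[:2]
Q=np.array([P(*p,11) for p in [(196,245),(606,250),(400,67),(243,142),(555,138),(300,90),(500,90)]])
f=least_squares(lambda c:np.hypot(*(Q-c[:2]).T)-c[2],[454,320,68]);print('dish',f.x,f.fun)
Q=np.array([P(*p,63) for p in [(303,365),(505,365),(405,456),(335,430),(476,428)]])
f=least_squares(lambda c:np.hypot(*(Q-c[:2]).T)-c[2],[454,320,25]);print('puck',f.x,f.fun)
```

```text
dish [453.5 322.2  66.6] [ 0.3  0.3  0.3 -1.  -1.   0.7  0.5]
puck [454.  320.1  24.7] [ 0.1  0.   0.3 -0.3 -0.2]
```

```bash
python3 -m inch '1.4 -0.6 5 0 0 0;0 0 8 0 0 0;0 0 9 0 0 0;0 0 7 0 0 0;0 0 4 0 0 0;0 0 2.5 0 0 0;0 0 1.5 0 0 0;0 0 0.7 0 0 0;0 0 0 0 0 0;0 0 0 0 0 0'
python3 -m inch '0 0 0.4 0 0 0;0 0 0.4 0 0 0;0 0 0.4 0 0 0;0 0 0.3 0 0 0;0 0 0 0 0 0;0 0 0 0 0 0;0 0 0 0 0 0;0 0 0 0 0 0;0 0 0 0 0 0;0 0 0 0 0 0'
```

```text
time_s: 26.53
eef_pos: [453.5, 321.2, 6.4]
ee_rot: [0.0, 0.771, 0.637, 0.0]
force: [0.3, 0.1, -0.9]
grip_width: 0.578
grip_force: 36.3
time_s: 27.37
eef_pos: [453.4, 321.1, 4.7]
ee_rot: [0.0, 0.771, 0.637, 0.0]
force: [-0.1, -0.7, -0.6]
grip_width: 0.578
grip_force: 36.3
```

```bash
python3 -m inch '0 0 0.3 0 0 0;0 0 0.3 0 0 0;0 0 0.3 0 0 0;0 0 0 0 0 0;0 0 0 0 0 0;0 0 0 0 0 0;0 0 0 0 0 0;0 0 0 0 0 0;0 0 0 0 0 0;0 0 0 0 0 0'
```

```text
time_s: 28.2
eef_pos: [453.4, 321.1, 4.2]
ee_rot: [0.0, 0.771, 0.637, 0.0]
force: [-1.7, -1.7, 5.1]
grip_width: 0.577
grip_force: 36.8
```

Contact. Releasing with a small opening so the fingers stay clear of the dish rim, then up.

```bash
python3 -m inch '0 0 0 0 0 0;0 0 0 0 0 0;0 0 0 0 0 0;0 0 0 0 0 0;0 0 0 0 0 0;0 0 -2 0 0 0;0 0 -6 0 0 0;0 0 -15 0 0 0;0 0 -25 0 0 0;0 0 -30 0 0 0' 0.68
python3 -m inch '0 0 -35 0 0 0;0 0 -35 0 0 0;0 0 -35 0 0 0;0 0 -35 0 0 0;-20 0 -10 0 0 0;-40 0 0 0 0 0;-40 0 0 0 0 0;0 0 0 0 0 0;0 0 0 0 0 0;0 0 0 0 0 0' 1
python3 -c "
from h import *
to(352.4,-326.9,228)
a=shot('wrist','w9')['image'][:,:,::-1]; b=shot('scene','s9')['image'][130:420,130:450,::-1];cv2.imwrite('pics/c9.png',np.hstack([cv2.resize(a[0:210,150:410],(400,323)),cv2.resize(b,(356,323))]))"
```

```text
time_s: 29.03
eef_pos: [452.6, 320.7, 82.0]
ee_rot: [-0.0, 0.771, 0.637, -0.001]
force: [0.5, 0.8, 0.1]
grip_width: 0.681
grip_force: 0.0
time_s: 29.87
eef_pos: [434.8, 223.1, 232.3]
ee_rot: [0.0, 0.771, 0.637, 0.001]
force: [-0.4, 0.8, -0.4]
grip_width: 1.002
grip_force: 0.0
t 29.9 pos [434.8 223.1 232.3] F [-0.4  0.8 -0.4] w 1.002 0.0 
 shift [-555.7   22.6    4. ] turn [ 0.01 -0.01 -0.02] shift after turn [-555.8   21.2    4.3]
```

View pics/c9.png

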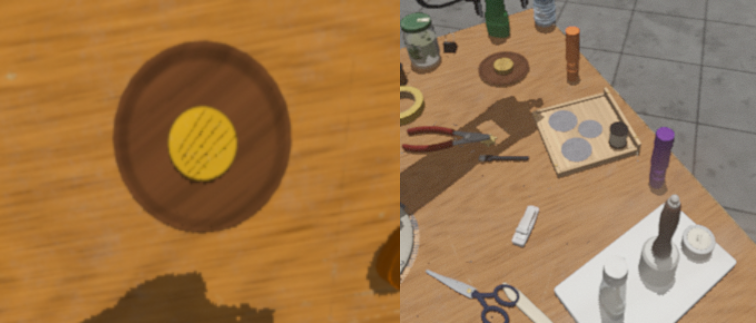

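Both stand upright on the board. The puck at (203,143) in the dish (centre about (203,137)) lies flat. I'll check the offset numerically.

Run:
```python
from h import *
np.set_printoptions(precision=1,suppress=True)
s=400/260
P=lambda x,y,z:px2w('w9',(x+.5)/s-.5+150,(y+.5)/s-.5,z)[:2]
print([P(*p,11) for p in [(114,137),(291,137),(203,41),(203,233)]])
print([P(*p,23) for p in [(168,143),(238,143),(203,106),(203,180)]])
im=cv2.cvtColor(np.load('pics/w9.npz')['image'],cv2.COLOR_RGB2HSV)[0:170,200:360]
m=cv2.inRange(im,(22,150,90),(32,255,255));n,l,st,c=cv2.connectedComponentsWithStats(m);i=1+st[1:,4].argmax();print(st[i],px2w('w9',*(c[i]+[200,0]),23)[:2])
```

```text
[array([390. , 338.5]), array([520.1, 313.4]), array([467.2, 387.4]), array([441.9, 256. ])]
[array([429.4, 326. ]), array([479.4, 316.4]), array([459. , 345.2]), array([449.6, 296. ])]
[  60   70   43   47 1577] [453.9 321.2]
```

The puck is within about 1 mm of the dish centre. Back for the bottle.

```bash
python3 -m inch '-20 0.7 0 0 0 0;-36 1.4 0 0 0 0;-40 1.5 0 0 0 0;-40 1.5 0 0 0 0;-40 1.5 0 0 0 0;-40 1.5 0 0 0 0;-40 1.5 0 0 0 0;-40 1.5 0 0 0 0;-40 1.5 0 0 0 0;-40 1.5 0 0 0 0' >/dev/null
python3 -m inch '-40 1.5 0 0 0 0;-40 1.5 0 0 0 0;-40 1.5 0 0 0 0;-30 1 0 0 0 0;-20 0.7 0 0 0 0;-10 0.3 0 0 0 0;0 0 0 0 0 0;0 0 0 0 0 0;0 0 0 0 0 0;0 0 0 0 0 0' >/dev/null
python3 -c "
from h import *
to(352.4,-326.9,134.3)"
```

```text
t 31.6 pos [ 350.9 -325.9  232. ] F [ 0.2  0.9 -0. ] w 1.002 0.0 
 shift [-0.7  1.6 97.7] turn [ 0. -0. -0.] shift after turn [-0.7  1.6 97.7]
```

```bash
python3 -m inch '-0.7 1.6 8 0 0 0;0 0 16 0 0 0;0 0 20 0 0 0;0 0 20 0 0 0;0 0 16 0 0 0;0 0 10 0 0 0;0 0 5 0 0 0;0 0 2.2 0 0 0;0 0 0 0 0 0;0 0 0 0 0 0'
python3 -m inch '0 0 0 0 0 0;0 0 0 0 0 0;0 0 0 0 0 0;0 0 0 0 0 0;0 0 0 0 0 0;0 0 0 0 0 0;0 0 0 0 0 0;0 0 0 0 0 0;0 0 0 0 0 0;0 0 0 0 0 0' 0 40
```

```text
time_s: 32.47
eef_pos: [352.1, -328.4, 135.3]
ee_rot: [0.001, 0.771, 0.637, -0.0]
force: [-0.1, 0.4, -0.3]
grip_width: 0.996
grip_force: 0.0
time_s: 33.3
eef_pos: [352.0, -328.3, 135.0]
ee_rot: [0.0, 0.771, 0.637, -0.0]
force: [0.3, -0.1, 5.4]
grip_width: 0.415
grip_force: 40.2
```

```bash
python3 -m inch '0 0 -1 0 0 0;0 0 -1 0 0 0;0 0 -3 0 0 0;0 0 -6 0 0 0;0 0 -8 0 0 0;0 0 -8 0 0 0;0 0 -8 0 0 0;0 0 -5 0 0 0;0 0 0 0 0 0;0 0 0 0 0 0'
python3 -c "
from h import *
to(489.6,73.1,175)"
```

```text
time_s: 34.13
eef_pos: [351.9, -328.1, 174.8]
ee_rot: [0.0, 0.771, 0.637, -0.0]
force: [0.2, -0.3, -1.6]
grip_width: 0.409
grip_force: 40.0
t 34.1 pos [ 351.9 -328.1  174.8] F [ 0.2 -0.3 -1.6] w 0.409 40.0 
 shift [ 4.199e+02  6.000e+01 -3.000e-01] turn [ 0.    0.   -0.02] shift after turn [ 4.198e+02  6.080e+01 -2.000e-01]
```

```bash
python3 -m inch '8 0 0 0 0 0;18 0 0 0 0 0;28 3 0 0 0 0;34 5 0 0 0 0;34 6 0 0 0 0;34 6 0 0 0 0;34 6 0 0 0 0;34 6 0 0 0 0;34 6 0 0 0 0;34 6 0 0 0 0' >/dev/null
python3 -m inch '34 6 0 0 0 0;34 5 0 0 0 0;28 3 0 0 0 0;18 2 0 0 0 0;10 0.5 0 0 0 0;3 0 0 0 0 0;0 0 0 0 0 0;0 0 0 0 0 0;0 0 0 0 0 0;0 0 0 0 0 0' >/dev/null
python3 -c "
from h import *
to(489.6,73.1,130.5)"
```

```text
t 35.8 pos [489.9  71.2 174.6] F [ 0.4  0.9 -1.7] w 0.415 40.0 
 shift [ 1.8 -0.6 44.1] turn [-0.    0.   -0.03] shift after turn [ 1.8 -0.6 44.1]
```

```bash
python3 -m inch '1.8 -0.6 4 0 0 -0.02;0 0 8 0 0 0;0 0 9 0 0 0;0 0 8 0 0 0;0 0 6 0 0 0;0 0 3 0 0 0;0 0 2 0 0 0;0 0 1 0 0 0;0 0 0 0 0 0;0 0 0 0 0 0'
python3 -c "
from h import *
to(489.6,73.1,130.5)"
```

```text
time_s: 36.63
eef_pos: [489.9, 74.0, 133.8]
ee_rot: [0.0, 0.77, 0.638, 0.0]
force: [0.9, -0.2, -0.8]
grip_width: 0.413
grip_force: 40.0
t 36.6 pos [489.9  74.  133.8] F [ 0.9 -0.2 -0.8] w 0.413 40.0 
 shift [-0.9 -0.1  3.3] turn [ 0. -0.  0.] shift after turn [-0.9 -0.1  3.3]
```

```bash
python3 -m inch '-0.9 -0.1 1 0 0 0;0 0 0.7 0 0 0;0 0 0.4 0 0 0;0 0 0.4 0 0 0;0 0 0 0 0 0;0 0 0 0 0 0;0 0 0 0 0 0;0 0 0 0 0 0;0 0 0 0 0 0;0 0 0 0 0 0'
python3 -m inch '0 0 0.4 0 0 0;0 0 0.3 0 0 0;0 0 0.3 0 0 0;0 0 0 0 0 0;0 0 0 0 0 0;0 0 0 0 0 0;0 0 0 0 0 0;0 0 0 0 0 0;0 0 0 0 0 0;0 0 0 0 0 0'
```

```text
time_s: 37.47
eef_pos: [489.6, 73.1, 131.5]
ee_rot: [0.0, 0.77, 0.638, 0.0]
force: [-1.4, -0.7, 5.3]
grip_width: 0.418
grip_force: 40.5
time_s: 38.3
eef_pos: [489.8, 73.2, 131.5]
ee_rot: [0.001, 0.77, 0.638, 0.001]
force: [-4.0, 1.0, 15.5]
grip_width: 0.415
grip_force: 41.6
```

```bash
python3 -m inch '0 0 -0.5 0 0 0;0 0 -0.5 0 0 0;0 0 0 0 0 0;0 0 0 0 0 0;0 0 0 0 0 0;0 0 0 0 0 0;0 0 0 0 0 0;0 0 0 0 0 0;0 0 0 0 0 0;0 0 0 0 0 0'
python3 -m inch '0 0 0 0 0 0;0 0 0 0 0 0;0 0 0 0 0 0;0 0 0 0 0 0;0 0 0 0 0 0;0 0 0 0 0 0;0 0 -6 0 0 0;0 0 -18 0 0 0;0 0 -28 0 0 0;0 0 -36 0 0 0' 1
python3 -m inch '0 0 -36 0 0 0;0 0 -36 0 0 0;-20 0 0 0 0 0;-40 0 0 0 0 0;-40 0 0 0 0 0;-40 0 0 0 0 0;-40 0 0 0 0 0;-40 0 0 0 0 0;-40 0 0 0 0 0;-40 0 0 0 0 0'
python3 -c "
from h import *
to(454.2,-315.2,290)"
```

```text
time_s: 39.13
eef_pos: [489.6, 73.1, 131.5]
ee_rot: [0.0, 0.77, 0.638, 0.0]
force: [-1.7, 0.3, 7.8]
grip_width: 0.408
grip_force: 40.7
time_s: 39.97
eef_pos: [488.5, 73.1, 219.2]
ee_rot: [-0.001, 0.77, 0.638, -0.001]
force: [1.0, -0.1, 0.4]
grip_width: 1.006
grip_force: 0.0
time_s: 40.8
eef_pos: [432.9, -223.5, 291.8]
ee_rot: [0.0, 0.77, 0.638, 0.0]
force: [0.5, -0.8, -0.8]
grip_width: 0.995
grip_force: 0.0
t 40.8 pos [ 432.9 -223.5  291.8] F [ 0.5 -0.8 -0.8] w 0.995 0.0 
 shift [-86.2  38.    1.8] turn [ 0.01  0.   -0.  ] shift after turn [-86.2  38.    1.8]
```

```bash
python3 -m inch '-30 12 0 0 0 0;-26 12 0 0 0 0;-16 8 0 0 0 0;-8 5 0 0 0 0;0 0 0 0 0 0;0 0 0 0 0 0;0 0 0 0 0 0;0 0 0 0 0 0;0 0 0 0 0 0;0 0 0 0 0 0' >/dev/null
python3 -c "
from h import *
to(454.2,-315.2,182.5)"
```

```text
t 41.6 pos [ 455.3 -306.6  291.4] F [-0.7 -0.5 -0.4] w 1.004 0.0 
 shift [ -8.7   0.5 108.9] turn [0.   0.   0.01] shift after turn [ -8.7   0.5 108.9]
```

```bash
python3 -m inch '-4 0.3 0 0 0 0;-4.4 0.2 0 0 0 0;0 0 8 0 0 0;0 0 18 0 0 0;0 0 22 0 0 0;0 0 22 0 0 0;0 0 18 0 0 0;0 0 12 0 0 0;0 0 6 0 0 0;0 0 0 0 0 0' >/dev/null
python3 -c "
from h import *
to(454.2,-315.2,182.5)"
```

```text
t 42.5 pos [ 453.7 -315.2  183.6] F [-0.3  0.6 -0.3] w 1.001 0.0 
 shift [0.1 0.5 1.1] turn [-0.02 -0.02 -0.  ] shift after turn [0.1 0.5 1.1]
```

```bash
python3 -m inch '0 0.5 0.6 0 0 0;0 0 0 0 0 0;0 0 0 0 0 0;0 0 0 0 0 0;0 0 0 0 0 0;0 0 0 0 0 0;0 0 0 0 0 0;0 0 0 0 0 0;0 0 0 0 0 0;0 0 0 0 0 0' 0 60
python3 -m inch '0 0 -1 0 0 0;0 0 -1 0 0 0;0 0 -2 0 0 0;0 0 -4 0 0 0;0 0 -6 0 0 0;0 0 -8 0 0 0;0 0 -8 0 0 0;0 0 -6 0 0 0;0 0 -2 0 0 0;0 0 0 0 0 0'
python3 -c "
from h import *
to(474.0,-13.4,222)"
```

```text
time_s: 43.3
eef_pos: [454.6, -315.8, 185.3]
ee_rot: [0.0, 0.77, 0.638, -0.0]
force: [-2.1, 1.3, 6.1]
grip_width: 0.287
grip_force: 59.0
time_s: 44.13
eef_pos: [454.8, -315.7, 223.3]
ee_rot: [0.001, 0.77, 0.638, 0.0]
force: [0.2, -0.3, -5.8]
grip_width: 0.292
grip_force: 59.0
t 44.1 pos [ 454.8 -315.7  223.3] F [ 0.2 -0.3 -5.8] w 0.292 59.0 
 shift [300.6 -37.3   1. ] turn [ 0.01  0.01 -0.  ] shift after turn [300.6 -37.3   1.3]
```

```bash
python3 -m inch '6 -0.7 0 0 0 0;14 -1.8 0 0 0 0;22 -2.8 0 0 0 0;26 -3.3 0 0 0 0;26 -3.3 0 0 0 0;26 -3.3 0 0 0 0;26 -3.3 0 0 0 0;26 -3.3 0 0 0 0;26 -3.3 0 0 0 0;26 -3.3 0 0 0 0' >/dev/null
python3 -m inch '26 -3 0 0 0 0;22 -2.5 0 0 0 0;16 -2 0 0 0 0;9 -1 0 0 0 0;3 -0.4 0 0 0 0;0 0 0 0 0 0;0 0 0 0 0 0;0 0 0 0 0 0;0 0 0 0 0 0;0 0 0 0 0 0' >/dev/null
python3 -c "
from h import *
to(473.9,-13.9,182)"
```

```text
t 45.8 pos [473.7 -14.5 222.5] F [ 0.8  0.5 -6.9] w 0.287 59.0 
 shift [ 0.6  0.1 40.5] turn [-0.    0.   -0.01] shift after turn [ 0.6  0.1 40.5]
```

```bash
python3 -m inch '0.5 0 4 0 0 0;0 0 8 0 0 0;0 0 8 0 0 0;0 0 7 0 0 0;0 0 5 0 0 0;0 0 3 0 0 0;0 0 2 0 0 0;0 0 0.7 0 0 0;0 0 0 0 0 0;0 0 0 0 0 0'
python3 -c "
from h import *
to(473.9,-13.9,182)"
```

```text
time_s: 46.63
eef_pos: [474.0, -13.4, 185.1]
ee_rot: [0.0, 0.77, 0.638, 0.0]
force: [-0.2, 0.2, -6.6]
grip_width: 0.287
grip_force: 59.0
t 46.6 pos [474.  -13.4 185.1] F [-0.2  0.2 -6.6] w 0.287 59.0 
 shift [-0.5  0.   3.1] turn [ 0.01  0.   -0.  ] shift after turn [-0.5  0.   3.1]
```

```bash
python3 -m inch '-0.4 0 1 0 0 0;0 0 0.7 0 0 0;0 0 0.4 0 0 0;0 0 0.4 0 0 0;0 0 0.3 0 0 0;0 0 0 0 0 0;0 0 0 0 0 0;0 0 0 0 0 0;0 0 0 0 0 0;0 0 0 0 0 0'
python3 -m inch '0 0 0.3 0 0 0;0 0 0.3 0 0 0;0 0 0.2 0 0 0;0 0 0 0 0 0;0 0 0 0 0 0;0 0 0 0 0 0;0 0 0 0 0 0;0 0 0 0 0 0;0 0 0 0 0 0;0 0 0 0 0 0'
```

```text
time_s: 47.47
eef_pos: [473.8, -13.8, 182.0]
ee_rot: [0.0, 0.77, 0.638, 0.0]
force: [-0.1, 0.1, -6.6]
grip_width: 0.284
grip_force: 59.0
time_s: 48.3
eef_pos: [474.0, -13.8, 181.8]
ee_rot: [0.0, 0.77, 0.638, 0.0]
force: [-1.2, 1.8, 5.2]
grip_width: 0.288
grip_force: 60.7
```

Contact at the expected height. Releasing, rising clear, then checking from the original viewpoint.

```bash
python3 -m inch '0 0 0 0 0 0;0 0 0 0 0 0;0 0 0 0 0 0;0 0 0 0 0 0;0 0 0 0 0 0;0 0 0 0 0 0;0 0 -4 0 0 0;0 0 -10 0 0 0;0 0 -20 0 0 0;0 0 -30 0 0 0' 1
python3 -m inch '0 0 -30 0 0 0;0 0 -30 0 0 0;0 0 -20 0 0 0;0 0 -6 0 0 0;1.6 4.2 0 0 0 0;0 0 0 0 0 0;0 0 0 0 0 0;0 0 0 0 0 0;0 0 0 0 0 0;0 0 0 0 0 0'
python3 -c "
from h import *
to(478.1,-11.9,331.6)
a=shot('wrist','w10')['image'][65:225,230:390,::-1]; b=shot('scene','s10')['image'][130:420,180:500,::-1];cv2.imwrite('pics/c10.png',np.hstack([cv2.resize(a,(440,440),interpolation=3),cv2.resize(b,(360,440),interpolation=3)]))
P=np.array([[489.7,73.6,156],[473.7,-12.2,237],[560.8,-42.8,57]]);print(w2px('w1',P).round(1),w2px('w10',P).round(1))
# shift between start and end views around bottle, maul, spool
g=lambda n:np.load(f'pics/{n}.npz')['image']
for n,(u,v,r) in dict(cap=(278,105,20),tip=(277,211,14),head=(279,172,20),rim=(245,85,12),spool=(343,179,16)).items():
    T=g('w1')[v-r:v+r,u-r:u+r];S=g('w10')[v-r-10:v+r+10,u-r-10:u+r+10]
    _,s,_,l=cv2.minMaxLoc(cv2.matchTemplate(S,T,cv2.TM_CCOEFF_NORMED));print(n,l[0]-10,l[1]-10,round(s,2))
"
```

```text
time_s: 49.13
eef_pos: [472.8, -13.6, 244.6]
ee_rot: [-0.002, 0.77, 0.638, -0.001]
force: [0.5, -0.2, 0.4]
grip_width: 1.001
grip_force: 0.0
time_s: 49.97
eef_pos: [478.0, -13.0, 330.6]
ee_rot: [-0.0, 0.77, 0.638, -0.0]
force: [-0.0, 0.9, -0.4]
grip_width: 1.0
grip_force: 0.0
t 50.0 pos [478.  -13.  330.6] F [-0.   0.9 -0.4] w 1.0 0.0 
 shift [ 1.1 -0.1 -1. ] turn [-0.01 -0.   -0.  ] shift after turn [ 1.1 -0.1 -1. ]
[[277.4 105.5]
 [276.4 212.2]
 [340.9 180.4]] [[276.9 104.4]
 [276.5 211.4]
 [341.4 179.3]]
cap 0 -1 0.99
tip 1 -2 0.99
head 1 -1 0.99
rim -1 -1 0.96
spool 1 -1 0.98
```

View pics/c10.png

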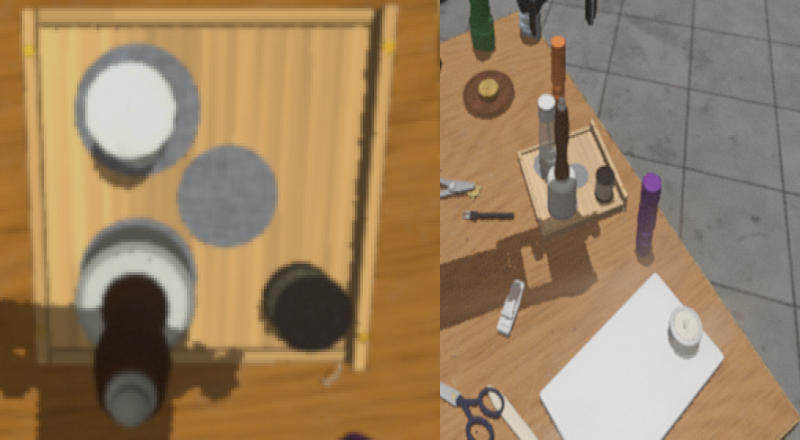

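Both stand upright on their spots: image shifts since the start match the small camera shift to within 1 px. The puck is in the dish, the spool and tin are untouched, and the gripper is clear. Handing in.

```bash
python3 -c "
from rig import ctrl
print(ctrl.finish_job())"
```

```text
the job is handed in; nothing more can be done
None
```

The job is done and handed in at about 50 s: the puck lies flat within about 1 mm of the dish's centre, and the maul and glue bottle are back upright in the caddy, within about 1 px of where they stood in the start picture.

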